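# Pack the picnic caddy

## Task

Pack the wooden picnic caddy: stand the taller of the two lidded jars in the larger of its two square-ish cells, the slim tin in the smaller one, and the pair of small table shakers next to each other in the long cell. Set each down gently, upright and flat on the caddy's floor, and leave the squat tin, the shorter jar and the big sugar shaker where they stand.

Things in the scene. Friction and masses are not known exactly. Their poses are not given: they have to be found in the camera images.
- caddy: Open wooden tray, fixed, at any yaw, 176 (x) x 160 (y) x 30 mm. Origin: centre of underside, z up. Floor and walls 6 mm thick, outer walls 30 mm high, inner 28. Three cells (inside x by y, centre in its frame, mm): long cell 164 x 60 at (0, -44), along the whole -y side; larger square-ish cell 86 x 82 at (+39, +33); smaller square-ish cell 72 x 82 at (-46, +33).
- jar: The taller of the two lidded glass jars: round, 63 mm across, 94 mm high, black lid of the same width, 0.33 kg, standing upright. Origin: centre of its underside, z up.
- tin: The slim food tin: plain upright cylinder 58 mm across, 72 mm high (taller than wide), 0.18 kg. Origin: centre of its underside, z up.
- shaker_a: One of a pair of identical small glass table shakers with domed metal tops: round, 44 mm across up to 66 mm height, the top narrowing to 34 mm, 90 mm high, 0.1 kg, upright. Origin: centre of its underside, z up.
- shaker_b: The other small table shaker, identical to the first: 44 mm across, 90 mm high, 0.1 kg. Origin: centre of its underside, z up.
- squat_tin: Look-alike that stays: the squat food tin, 75 mm across and 58 mm high (wider than tall). Origin: centre of its underside, z up.
- small_jar: Look-alike that stays: the shorter lidded glass jar, 60 mm across, 80 mm high, yellow lid. Origin: centre of its underside, z up.
- sugar_shaker: Look-alike that stays: the big glass sugar shaker with a steel cap, 70 mm across, 127 mm high, the tallest thing among them. Origin: centre of its underside, z up.
Not all that is in view belongs to the job. What is shaped like the jar but orange is not meant.

How it is judged (in metres and radians):
At the end, for the whole second after the job is handed in: Taller jar in the larger square-ish cell, slim tin in the smaller, both small shakers in the long cell: axes inside their cells, undersides within 5 mm of the floor, upright within 0.1 rad, at rest, released. Squat tin, shorter jar and sugar shaker within 15 mm of where they stood (x of jar in the frame of caddy between 0.02 and 0.058 m and y of jar in the frame of caddy between 0.015 and 0.051 m and z of jar in the frame of caddy between 0 and 0.011 m and angle between each of jar, tin, shaker_a, shaker_b's own z axis and vertical below 0.1 rad and linear speed of each of jar, tin, shaker_a, shaker_b below 0.02 m/s and x of tin in the frame of caddy between -0.062 and -0.03 m and y of tin in the frame of caddy between 0.012 and 0.054 m and z of tin in the frame of caddy between 0 and 0.011 m and x of shaker_a in the frame of caddy between -0.065 and 0.065 m and y of shaker_a in the frame of caddy between -0.06 and -0.028 m and z of shaker_a in the frame of caddy between 0 and 0.011 m and x of shaker_b in the frame of caddy between -0.065 and 0.065 m and y of shaker_b in the frame of caddy between -0.06 and -0.028 m and z of shaker_b in the frame of caddy between 0 and 0.011 m); the robot touches nothing.
It fails at once if the squat tin, the shorter jar or the sugar shaker is moved by more than 15 mm or tipped (distance of any of squat_tin, small_jar, sugar_shaker from where it was at the start of the episode above 0.015 m or angle between any of squat_tin, small_jar, sugar_shaker's own z axis and vertical above 0.25 rad).
It fails at once if something is dropped or banged down into the caddy (faster than 0.5 m/s close above its floor) ((horizontal distance between jar and caddy below 0.1 m and z of jar in the frame of caddy below 0.03 m and linear speed of jar above 0.5 m/s) or (horizontal distance between tin and caddy below 0.1 m and z of tin in the frame of caddy below 0.03 m and linear speed of tin above 0.5 m/s) or (horizontal distance between shaker_a and caddy below 0.1 m and z of shaker_a in the frame of caddy below 0.03 m and linear speed of shaker_a above 0.5 m/s) or (horizontal distance between shaker_b and caddy below 0.1 m and z of shaker_b in the frame of caddy below 0.03 m and linear speed of shaker_b above 0.5 m/s)).
It also fails if it takes over 102 s, if anything falls off the work surface, if the arm or the gripper's body presses on something with over 40 N, if the wrist force passes 120 N, or if a joint passes its speed limit or range.

## Robot

A 6-joint arm with a two-finger parallel gripper is mounted at the origin on a cart in front of the work surface, level with it; the furniture and walls round the work are solid. World frame = base frame: x ahead of the robot, y to its left, z up, the work surface at z = 0. Lengths are in mm, angles in rad, forces in N, time in s.
With the tool pointing down it reaches from about 350 to 725 mm from the base axis. Payload 4.3 kg.
Tool frame: the origin (TCP) lies midway between the tips of the shut fingers; the grasp point (between the pads) lies 19 mm behind it; z points along the fingers, y is the line along which they close (so a half turn about z gives the same grasp; the last joint's range is limited). The gripper opens to 85 mm and grips with 20 to 120 N. Pads are 22 mm wide; open, the fingers measure 114 mm over their backs; the gripper's body (76 mm by 85 mm) begins 54 mm behind the grasp point. The pads swing forward as they close: fully open they stand 13 mm farther back than shut.
Start: joints at [1.23, 0.377, 0.081, 1.274, 0, 1.46], TCP at [131.539, 559.79, 231.329] pointing down, gripper open.
Joint ranges: [-2.72, 2.72], [-0.84, 1.66], [-1.02, 1.22], [-1.77, 2.12], [-1.37, 1.28], [-3.14, 3.14]. Speed limits (rad/s): [2.57, 2.57, 3.14, 3.14, 3.14, 3.14].

## Interface

Orientations are given as a rotation vector (axis times angle).
In Python, from bench import ctrl gives the robot as it stands.
- The arm moves only by the tool apply_moves, never from a script. Its argument "targets" is a list of rows, each a list of 5 numbers: the opening, from 0 (shut) to 1 (fully open), then the shift along the tool's x, y, z in m, then the turn about the tool's z in degrees. In form: [[hand, dx, dy, dz, yaw], ...]. A call has 1 to 12 rows; each row shifts and turns the commanded pose from where the row before left it, along the tool's axes as they then stand; what a row does not reach is not made up. A row lasts 1/12 s, in which the tool goes at most 41.7 mm and 7.16 degrees, less where a joint would pass 70% of its speed; a pose out of reach is approached as far as the arm can. A call with a gripper value outside its range is refused whole. The fingers move at their own pace and stop on an object; "force" is the grip in N (left out, the last holds). Time passes only in rows, so rows that do not move let the fingers close. It gives the time, the measured TCP pose, the force, the opening and the grip force at its end, in the units of the state.
- ctrl.get_obs(): the state, without advancing time (a new reading comes with each control period).
- ctrl.snapshot(name): name is "side" or "top" or "wrist"; returns (picture, depth): 420x560x3 uint8, red, green, blue; 420x560 float32, mm along the optical axis (not along the pixel's ray), 0 where there is no reading.
- ctrl.camera_model(name): a dict with "fx", "fy", "cx", "cy" (pixels), "cam_to_world" (4x4, takes a point from camera to world coordinates). Camera axes: x right, y down, z forward; pixel columns grow to the right and rows downward; lengths in mm; the calibration is good to about 2 mm. A picture is of the moment at which its call begins: read the wrist's pose just before it. camera_model takes no time and is no camera call; for the wrist camera it gives the pose at the moment of the call.
- ctrl.finish_job(): hands the job in; it is judged then, once.
The state is a dict: "t": time; "joint_pos": joint angles; "qd": joint speeds; "effort": joint torques, N m; "tool_pos": TCP position; "tool_rot": TCP orientation; "force": force on the tool from outside, world axes, zero at the start; "moment": the same for the moment, N m; "opening": finger opening in mm; "grip_force": force on a finger pad.
Only numpy, scipy, OpenCV 4.12 (cv2) and the standard library are available. Lean on these libraries where they do the work, as an engineer would, in place of code of your own. Each camera call takes 0.05 s, during which the arm holds its last target. There are 200 camera calls.

## Working session

There is one attempt and no reset: what is moved stays moved. The work goes in short steps, Python scripts to look and compute and a tool call to move; the robot and the scene stay as the last step left them, time stands still between calls to the robot, and variables do not carry over. Pictures are saved under pics/ and viewed, at most 14 in all, crops included, and the job is handed in when it is done.

Besides the shell and the picture viewer there is one more tool, called after "Emit:" in YAML: its name, and indented under it one key for each argument. apply_moves: Moves the arm, as the interface text tells. Its arguments: {"type":"object","properties":{"targets":{"type":"array"},"force":{"type":"number"}},"required":["targets"]}

```bash
ls; mkdir -p pics; python3 - <<'E'
from bench import ctrl
import cv2,numpy as np
print(ctrl.get_obs())
for n in("top","side"):
    p,d=ctrl.snapshot(n); cv2.imwrite(f"pics/{n}0.png",p[:,:,::-1]); np.save(f"pics/{n}0.npy",d); np.save(f"pics/{n}0rgb.npy",p)
    m=ctrl.camera_model(n); print(n,m)
E
```

```text
pics
{'t': 0.0, 'joint_pos': array([ 1.22967837e+00,  3.78060595e-01,  7.96185171e-02,  1.27436484e+00,
       -4.11510502e-06,  1.46052099e+00]), 'qd': array([-0.00047101,  0.00103281, -0.00106983,  0.00042251, -0.00044189,
       -0.00074126]), 'effort': array([ 1.59016632e-03, -4.63602912e+01,  2.69876164e+01,  2.08497955e-02,
       -8.65542620e-05, -1.92242646e-05]), 'tool_pos': array([131.32335313, 559.14066517, 230.35939756]), 'tool_rot': array([-3.61750618e-01, -3.12024514e+00,  3.07913719e-03]), 'force': array([ 0.41831217,  0.02404906, -0.21917018]), 'moment': array([-0.03308269, -0.01793176,  0.03315993]), 'grip_force': 0.0, 'opening': 85.56279260052747}
top {'fx': 434.5247175171658, 'fy': 434.5247175171658, 'cx': 276.95350689273863, 'cy': 211.6117264138509, 'cam_to_world': array([[ 9.05935362e-03, -9.84081268e-01,  1.77487991e-01,
         3.43071512e+02],
       [-9.99782115e-01, -5.57589027e-03,  2.01154486e-02,
         9.43531083e+01],
       [-1.88055826e-02, -1.77631552e-01, -9.83917365e-01,
         8.67618127e+02],
       [ 0.00000000e+00,  0.00000000e+00,  0.00000000e+00,
         1.00000000e+00]])}
side {'fx': 449.0590586036674, 'fy': 449.0590586036674, 'cx': 278.7793336816156, 'cy': 212.36353937002414, 'cam_to_world': array([[ 9.98737910e-01,  6.51563022e-05, -5.02253168e-02,
         5.23216618e+02],
       [ 4.42429566e-02, -4.74464181e-01,  8.79162273e-01,
        -7.28772396e+02],
       [-2.37728308e-02, -8.80274808e-01, -4.73868247e-01,
         4.82404358e+02],
       [ 0.00000000e+00,  0.00000000e+00,  0.00000000e+00,
         1.00000000e+00]])}
```

View pics/top0.png

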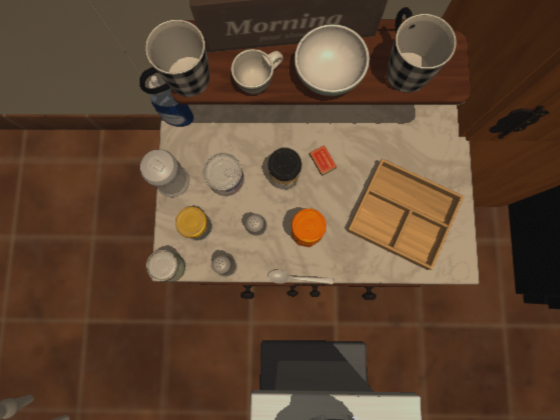

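View pics/side0.png

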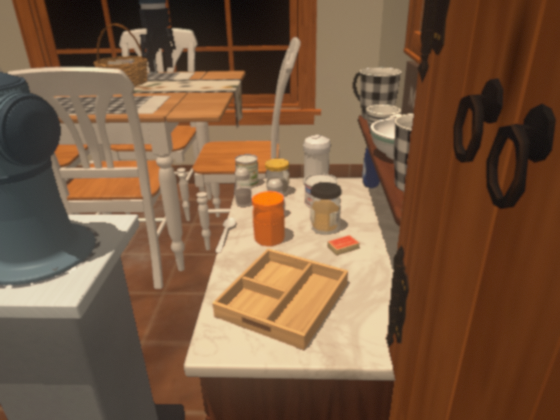

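The top view shows the black-lid jar at (285,165), orange decoy (308,227), small shakers (255,223) and (221,263), and sugar shaker (160,170). It also shows the yellow-lid jar (191,222), tins at (223,172) and (163,265), and the caddy around (405,213). The side view agrees.

```bash
cat > h.py <<'E'
import numpy as np,cv2
def cloud(m,d):
    v,u=np.indices(d.shape); c=np.stack([(u-m['cx'])/m['fx']*d,(v-m['cy'])/m['fy']*d,d],-1)
    T=m['cam_to_world']; return c@T[:3,:3].T+T[:3,3]
def ring(P):
    return cv2.minEnclosingCircle(P[:,:2].astype(np.float32))
E
python3 - <<'E'
from h import *; from bench import ctrl
for n in("top","side"):
    W=cloud(ctrl.camera_model(n),np.load(f"pics/{n}0.npy"))
    if n=="top":
        for nm,(u,v) in dict(table=(200,110),table2=(350,260),jar=(285,165),orange=(308,227),sA=(255,223),sB=(221,263),sug=(160,170),yel=(191,222),t1=(223,172),t2=(163,265)).items():
            box=W[v-28:v+29,max(0,u-28):u+29].reshape(-1,3)
            c=W[v,u]; s=W[v-2:v+3,u-2:u+3].reshape(-1,3)
            h=np.median(s[:,2]); lab=np.abs(W[...,2]-h)<7
            k,L=cv2.connectedComponents(lab.astype(np.uint8)); 
            P=W[L==L[v,u]]; 
            print(nm,c.round(),"h",h.round(1),len(P),*[np.round(x,1) for x in ring(P)] if len(P)<4000 else "", P.mean(0).round(1))
    rgb=np.load(f"pics/{n}0rgb.npy")
    hh=(W[...,2]>22)&(W[...,2]<38)&(W[...,1]<60)&(W[...,1]>-250)&(W[...,0]>200)&(W[...,0]<560)
    k,L,st,_=cv2.connectedComponentsWithStats(hh.astype(np.uint8)); i=1+np.argmax(st[1:,4])
    P=W[L==i]; r=cv2.minAreaRect(P[:,:2].astype(np.float32)); print(n,"caddy",len(P),r,np.median(P[:,2]),cv2.boxPoints(r).round(1).tolist())
E
```

```text
table [718. 278.   0.] h 0.3 39719 [5.465e+02 3.720e+01 1.000e-01]
table2 [403. -34.  -1.] h -0.8 39606 [5.467e+02 3.710e+01 1.000e-01]
jar [570.  96.  93.] h 93.9 881 [573.7  98.1] 31.7 [573.1  98.2  93.6]
orange [454.  54.  97.] h 93.1 947 [459.2  53.7] 31.8 [458.5  54.   93.3]
sA [462. 150.  89.] h 88.3 211 [465.8 152.8] 15.6 [465.2 153.   86.2]
sB [390. 210.  88.] h 88.6 217 [388.9 212.7] 15.5 [388.6 212.1  86.6]
sug [550. 317. 129.] h 123.2 786 [562.3 328.2] 30.4 [561.3 326.8 121.3]
yel [465. 269.  77.] h 79.9 780 [465.9 270.5] 29.4 [465.3 270.   79.7]
t1 [567. 216.  53.] h 54.8 1162 [569.3 218.5] 37.8 [569.  218.7  55. ]
t2 [386. 319.  68.] h 69.4 773 [386.7 322.2] 28.5 [386.3 322.4  69.3]
top caddy 1417 ((494.6666259765625, -139.4077606201172), (176.8893585205078, 160.3691864013672), 64.06645202636719) 28.56812971037391 [[383.8999938964844, -183.89999389648438], [528.0999755859375, -254.0], [605.5, -94.9000015258789], [461.20001220703125, -24.799999237060547]]
side caddy 1911 ((493.0647277832031, -140.03436279296875), (179.4022979736328, 161.10321044921875), 64.0696792602539) 27.36878819109654 [[381.3999938964844, -185.5], [526.2999877929688, -255.89999389648438], [604.7000122070312, -94.5999984741211], [459.79998779296875, -24.100000381469727]]
```

```bash
python3 - <<'E'
import cv2
p=cv2.imread("pics/top0.png"); cv2.imwrite("pics/crop1.png",cv2.resize(p[130:290,130:290],(600,600),interpolation=cv2.INTER_CUBIC))
E
```

```text
(no output)
```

View pics/crop1.png

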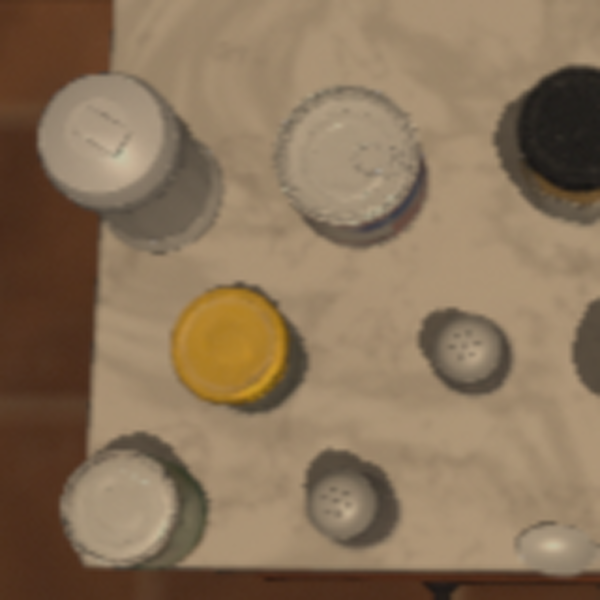

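Tin t2 is the slim one (69 mm high, 57 mm wide) and t1 is the squat one. The caddy is at (494.3, -139.5) with its x axis at 64.07°. I'll move to the slim tin first.

Emit:
apply_moves:
  targets:
    - [1,-0.0252,-0.0143,0,0]
    - [1,-0.0252,-0.0143,0,0]
    - [1,-0.0252,-0.0143,0,0]
    - [1,-0.0252,-0.0143,0,0]
    - [1,-0.0252,-0.0143,0,0]
    - [1,-0.0252,-0.0143,0,0]
    - [1,-0.0252,-0.0143,0,0]
    - [1,-0.0252,-0.0143,0,0]
    - [1,-0.0252,-0.0143,0,0]
    - [1,-0.0252,-0.0143,0,0]
    - [1,-0.0252,-0.0143,0,0]
    - [1,-0.0252,-0.0143,0,0]
  force: 50

```text
t: 1.1
tool_pos: [387.2, 322.2, 230.9]
tool_rot: [-0.362, -3.12, 0.001]
force: [0.7, 1.1, -0.4]
opening: 85.7
grip_force: 0.0
```

```bash
cat >> h.py <<'E'
from bench import ctrl
from scipy.spatial.transform import Rotation as Ro
R0=np.array([494.3,-139.5]); a=np.radians(64.07); RC=np.array([[np.cos(a),-np.sin(a)],[np.sin(a),np.cos(a)]])
def cad(x,y): return R0+RC@[x,y]
def go(xy):
    o=ctrl.get_obs(); R=Ro.from_rotvec(o['tool_rot']).as_matrix()
    d=R.T@np.array([*(np.array(xy)-o['tool_pos'][:2]),0])
    print("t%.2f"%o['t'],"pos",o['tool_pos'].round(1),"tilt z",R[:,2].round(3),"head y %.1f"%np.degrees(np.arctan2(R[1,1],R[0,1])),"j",np.round(o['joint_pos'],2),"open %.1f grip %.1f"%(o['opening'],o['grip_force']),"F",o['force'].round(1),"SHIFT mm",d.round(1))
E
python3 - <<'E'
from h import *
go((386.5,322.3))
p,d=ctrl.snapshot("wrist"); cv2.imwrite("pics/w1.png",p[:,:,::-1])
W=cloud(ctrl.camera_model("wrist"),d); m=((W[...,2]>64)&(W[...,2]<78)&(d>0)).astype(np.uint8)
k,L,s,c=cv2.connectedComponentsWithStats(m)
for i in range(1,k):
    if s[i,4]>300: print(s[i],ring(W[L==i]))
E
```

```text
t1.10 pos [387.2 322.2 230.9] tilt z [-0.001 -0.    -1.   ] head y 76.8 j [ 0.57  0.23 -0.12  1.22  0.    0.8 ] open 85.7 grip 0.0 F [ 0.7  1.1 -0.4] SHIFT mm [ 0.7 -0.1  0. ]
[ 248  166   61   61 2828] ((388.9142761230469, 318.7748107910156), 29.011592864990234)
[ 24 291  56  45 714] ((458.14093017578125, 54.02811813354492), 30.231952667236328)
[292 323  56  34 432] ((559.5716552734375, 322.89593505859375), 30.52956199645996)
```

View pics/w1.png

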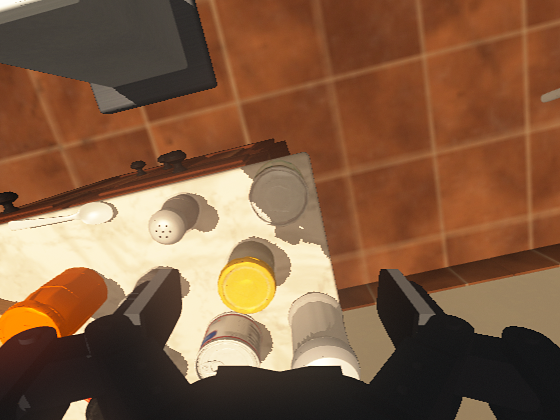

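The wrist view shows the tin at (278,195), the yellow jar at (247,285) and both fingers clear. Its measured position is within 4 mm of the top view's. I'll descend.

Emit:
apply_moves:
  targets:
    - [1,0,-0.0015,0.02,0]
    - [1,0,0,0.025,0]
    - [1,0,0,0.025,0]
    - [1,0,0,0.025,0]
    - [1,0,0,0.025,0]
    - [1,0,0,0.025,0]
    - [1,0,0,0.025,0]
    - [1,0,0,0.018,0]
    - [1,0,0,0.01,0]
    - [1,0,0,0.005,0]
    - [0.3,0,0,0,0]
    - [0.3,0,0,0,0]

```text
t: 2.15
tool_pos: [386.8, 322.5, 28.9]
tool_rot: [0.362, 3.12, 0.001]
force: [0.2, -0.7, -0.4]
opening: 63.6
grip_force: 0.0
```

Emit:
apply_moves:
  targets:
    - [0.3,0,0,0,0]
    - [0.3,0,0,0,0]
    - [0.3,0,0,0,0]
    - [0.3,0,0,0,0]

```text
t: 2.48
tool_pos: [387.5, 322.9, 29.6]
tool_rot: [0.361, 3.118, 0.003]
force: [-0.1, 0.4, 7.2]
opening: 56.2
grip_force: 53.6
```

Emit:
apply_moves:
  targets:
    - [0.3,0,0,-0.005,0]
    - [0.3,0,0,-0.012,-7]
    - [0.3,0,0,-0.012,-7]
    - [0.3,0,0,-0.012,-7]
    - [0.3,0,0,-0.012,-7]
    - [0.3,0,0,-0.012,-7]
    - [0.3,0,0,-0.012,-7]
    - [0.3,0,0,-0.012,-7]
    - [0.3,0,0,-0.012,-7]
    - [0.3,0,0,-0.012,-7]
    - [0.3,0,0,-0.012,-7]
    - [0.3,0,0,-0.012,-7]

```text
t: 3.48
tool_pos: [385.6, 321.7, 165.6]
tool_rot: [1.667, -2.661, -0.0]
force: [0.2, -0.4, -2.2]
opening: 56.2
grip_force: 53.3
```

```bash
python3 -c "
from h import *
go(cad(-46,33))"
```

```text
t3.48 pos [385.6 321.7 165.6] tilt z [-0.001 -0.001 -1.   ] head y 154.1 j [ 0.57  0.26 -0.25  1.06  0.   -0.55] open 56.2 grip 53.3 F [ 0.2 -0.4 -2.2] SHIFT mm [ 4.135e+02 -2.660e+02  2.000e-01]
```

Emit:
apply_moves:
  targets:
    - [0.3,0.015,-0.0096,0,0]
    - [0.3,0.023,-0.0148,0,0]
    - [0.3,0.023,-0.0148,0,0]
    - [0.3,0.023,-0.0148,0,0]
    - [0.3,0.023,-0.0148,0,0]
    - [0.3,0.023,-0.0148,0,0]
    - [0.3,0.023,-0.0148,0,0]
    - [0.3,0.023,-0.0148,0,0]
    - [0.3,0.023,-0.0148,0,0]
    - [0.3,0.023,-0.0148,0,0]
    - [0.3,0.023,-0.0148,0,0]
    - [0.3,0.023,-0.0148,0,0]

```text
t: 4.48
tool_pos: [421.7, 4.3, 165.2]
tool_rot: [1.659, -2.667, -0.001]
force: [-0.4, -0.5, -1.4]
opening: 56.5
grip_force: 53.6
```

Emit:
apply_moves:
  targets:
    - [0.3,0.023,-0.0148,0,0]
    - [0.3,0.023,-0.0148,0,0]
    - [0.3,0.023,-0.0148,0,0]
    - [0.3,0.023,-0.0148,0,0]
    - [0.3,0.023,-0.0148,0,0]
    - [0.3,0.0155,-0.01,0,0]
    - [0.3,0.012,-0.008,0,0]
    - [0.3,0,0,0,0]
    - [0.3,0,0,0,0]

```text
t: 5.23
tool_pos: [441.6, -163.0, 165.0]
tool_rot: [1.658, -2.669, -0.002]
force: [0.5, -0.6, -2.5]
opening: 56.2
grip_force: 53.7
```

```bash
python3 - <<'E'
from h import *
go(cad(-46,33))
for n in("side",):
    p,d=ctrl.snapshot(n); cv2.imwrite(f"pics/{n}1.png",p[:,:,::-1])
p,d=ctrl.snapshot("top"); W=cloud(ctrl.camera_model("top"),d)
hh=(W[...,2]>22)&(W[...,2]<38)&(W[...,1]<60)&(W[...,1]>-270)&(W[...,0]>200)&(W[...,0]<620)
P=W[hh]; print(cv2.minAreaRect(P[:,:2].astype(np.float32)))
E
```

```text
t5.23 pos [ 441.6 -163.   165. ] tilt z [-0.001  0.001 -1.   ] head y 153.7 j [-0.49  0.2  -0.33  1.04  0.   -1.6 ] open 56.2 grip 53.7 F [ 0.5 -0.6 -2.5] SHIFT mm [ 1.8 -4.1 -0. ]
((484.3580017089844, -95.13987731933594), (241.11842346191406, 219.91566467285156), 67.31536865234375)
```

View pics/side1.png

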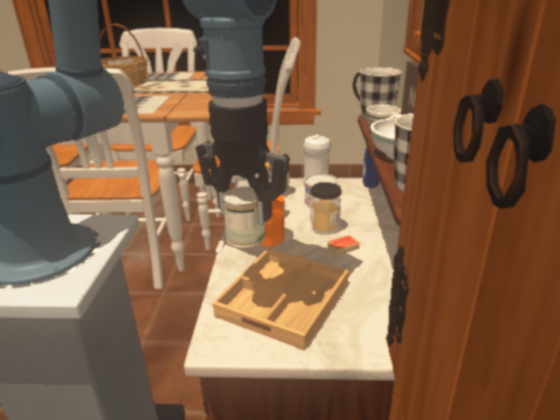

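The tin hangs upright at (243,218), above the caddy. I'll correct the offset and lower it gently.

Emit:
apply_moves:
  targets:
    - [0.3,0.002,-0.004,0,0]
    - [0.3,0,0,0.018,0]
    - [0.3,0,0,0.02,0]
    - [0.3,0,0,0.02,0]
    - [0.3,0,0,0.02,0]
    - [0.3,0,0,0.018,0]
    - [0.3,0,0,0.012,0]
    - [0.3,0,0,0.008,0]
    - [0.3,0,0,0.005,0]
    - [0.3,0,0,0.004,0]
    - [0.3,0,0,0.001,0]
    - [0.3,0,0,0,0]

```text
t: 6.33
tool_pos: [445.2, -166.6, 39.6]
tool_rot: [-1.66, 2.667, -0.001]
force: [-0.0, 0.0, -3.1]
opening: 56.3
grip_force: 53.7
```

```bash
python3 -c "
from h import *
go(cad(-46,33))"
```

```text
t6.33 pos [ 445.2 -166.6   39.6] tilt z [ 0.001 -0.    -1.   ] head y 153.8 j [-0.49  0.34 -0.52  0.72  0.   -1.6 ] open 56.3 grip 53.7 F [-0.   0.  -3.1] SHIFT mm [ 0.2  0.7 -0. ]
```

Emit:
apply_moves:
  targets:
    - [0.3,0,0,0.002,0]
    - [0.3,0,0,0.001,0]
    - [0.3,0,0,0.001,0]
    - [0.3,0,0,0,0]

```text
t: 6.67
tool_pos: [445.2, -166.8, 35.7]
tool_rot: [-1.659, 2.667, -0.001]
force: [-0.5, -0.8, -1.7]
opening: 56.5
grip_force: 53.8
```

Emit:
apply_moves:
  targets:
    - [0.3,0,0,0.001,0]
    - [0.3,0,0,0,0]
    - [0.3,0,0,0.0005,0]
    - [0.3,0,0,0,0]

```text
t: 7.0
tool_pos: [445.3, -166.8, 35.6]
tool_rot: [-1.659, 2.667, -0.002]
force: [-4.6, 1.2, 15.0]
opening: 56.3
grip_force: 55.5
```

Emit:
apply_moves:
  targets:
    - [0.9,0,0,0,0]
    - [0.9,0,0,0,0]
    - [0.9,0,0,0,0]
    - [0.9,0,0,0,0]
    - [0.9,0,0,-0.004,0]
    - [0.9,0,0,-0.01,0]
    - [0.9,0,0,-0.02,0]
    - [0.9,0,0,-0.025,0]
    - [1,0,0,-0.025,0]
    - [1,0,0,-0.025,0]
    - [1,0,0,-0.02,0]
    - [1,0,0,0,0]

```text
t: 8.0
tool_pos: [447.5, -167.9, 167.2]
tool_rot: [-1.658, 2.664, -0.01]
force: [0.2, 0.2, 0.3]
opening: 85.3
grip_force: 0.0
```

Emit:
apply_moves:
  targets:
    - [1,-0.015,0,0,0]
    - [1,-0.028,0,0,0]
    - [1,-0.028,0,0,0]
    - [1,-0.028,0,0,0]
    - [1,-0.028,0,0,0]
    - [1,-0.028,0,0,0]
    - [1,-0.028,0,0,0]
    - [1,-0.028,0,0,0]
    - [1,-0.028,0,0,0]
    - [1,-0.028,0,0,0]
    - [1,-0.02,0,0,0]
    - [1,-0.008,0,0,0]

```text
t: 9.0
tool_pos: [575.7, 100.6, 161.8]
tool_rot: [1.663, -2.665, -0.002]
force: [0.1, 0.3, 0.6]
opening: 85.4
grip_force: 0.0
```

```bash
python3 - <<'E'
from h import *
go((573.5,98.1))
p,d=ctrl.snapshot("top"); cv2.imwrite("pics/top2.png",p[:,:,::-1]); W=cloud(ctrl.camera_model("top"),d)
m=((np.abs(W[...,2]-76)<7)&(W[...,1]<-80)&(W[...,0]<560)&(d>0)).astype(np.uint8); k,L,s,_=cv2.connectedComponentsWithStats(m); i=1+np.argmax(s[1:,4]); c,r=ring(W[L==i]); print(c,r,np.median(W[L==i][:,2]),"caddy",RC.T@(np.array(c)-R0))
E
```

```text
t9.00 pos [575.7 100.6 161.8] tilt z [-0.001  0.001 -1.   ] head y 153.9 j [ 0.06  0.42 -0.03  1.12  0.   -1.05] open 85.4 grip 0.0 F [0.1 0.3 0.6] SHIFT mm [ 3.2  0.9 -0. ]
(445.626953125, -168.39744567871094) 28.767969131469727 75.22547418125703 caddy [-47.27170575  31.13701485]
```

View pics/top2.png

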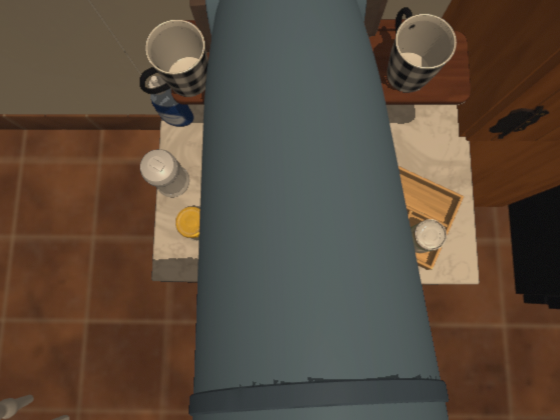

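The tin stands in the small cell at pixel (430,235), caddy coordinates (-47, 31). I'll descend on the jar.

Emit:
apply_moves:
  targets:
    - [1,0.003,0.001,0.01,0]
    - [1,0,0,0.02,0]
    - [1,0,0,0.025,0]
    - [1,0,0,0.025,0]
    - [1,0,0,0.02,0]
    - [1,0,0,0.012,0]
    - [1,0,0,0.004,0]
    - [0.3,0,0,0,0]
    - [0.3,0,0,0,0]
    - [0.3,0,0,0,0]
    - [0.3,0,0,0,0]
    - [0.3,0,0,0,0]
  force: 60

```text
t: 10.05
tool_pos: [573.5, 95.7, 47.6]
tool_rot: [-1.659, 2.667, -0.001]
force: [-0.7, -1.2, -0.5]
opening: 61.7
grip_force: 65.5
```

Emit:
apply_moves:
  targets:
    - [0.3,0,0,-0.005,0]
    - [0.3,0,0,-0.015,0]
    - [0.3,0,0,-0.02,0]
    - [0.3,0,0,-0.02,0]
    - [0.3,0,0,-0.015,0]
    - [0.3,0,0,-0.005,0]
    - [0.3,0,0,0,0]

```text
t: 10.63
tool_pos: [574.3, 96.0, 128.6]
tool_rot: [-1.658, 2.665, -0.003]
force: [-0.8, -0.2, -3.4]
opening: 61.5
grip_force: 66.0
```

```bash
python3 -c "
from h import *
go(cad(40,33))"
```

```text
t10.63 pos [574.3  96.  128.6] tilt z [ 0.004  0.    -1.   ] head y 153.8 j [ 0.06  0.44 -0.1   1.03  0.   -1.06] open 61.5 grip 66.0 F [-0.8 -0.2 -3.4] SHIFT mm [206.8   1.   -0.4]
```

Emit:
apply_moves:
  targets:
    - [0.3,0.01,0.001,0,0]
    - [0.3,0.02,0,0,0]
    - [0.3,0.025,0,0,0]
    - [0.3,0.025,0,0,0]
    - [0.3,0.025,0,0,0]
    - [0.3,0.025,0,0,0]
    - [0.3,0.025,0,0,0]
    - [0.3,0.025,0,0,0]
    - [0.3,0.018,0,0,0]
    - [0.3,0.008,0,0,0]
    - [0.3,0,0,0,0]
    - [0.3,0,0,0,0]

```text
t: 11.63
tool_pos: [480.3, -88.2, 126.0]
tool_rot: [1.658, -2.668, -0.003]
force: [0.4, 0.4, -3.1]
opening: 61.3
grip_force: 66.0
```

```bash
python3 - <<'E'
from h import *
go(cad(40,33))
p,d=ctrl.snapshot("side"); cv2.imwrite("pics/side2.png",cv2.resize(p[150:350,170:400,::-1],(690,600)))
E
```

```text
t11.63 pos [480.3 -88.2 126. ] tilt z [-0.001  0.001 -1.   ] head y 153.7 j [-0.31  0.27 -0.36  0.95  0.   -1.42] open 61.3 grip 66.0 F [ 0.4  0.4 -3.1] SHIFT mm [-0. -2. -0.]
```

View pics/side2.png

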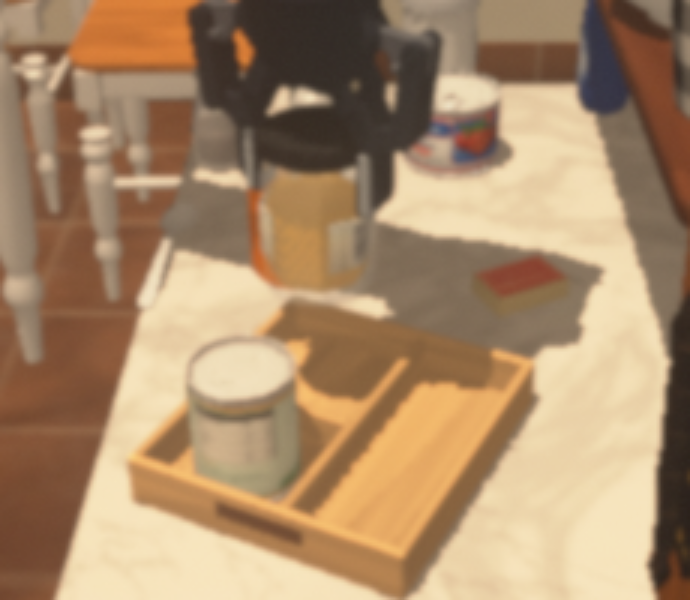

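The tin is seated upright, and the jar hangs upright over the larger cell. I'll lower it.

Emit:
apply_moves:
  targets:
    - [0.3,0,-0.002,0.01,0]
    - [0.3,0,0,0.018,0]
    - [0.3,0,0,0.018,0]
    - [0.3,0,0,0.012,0]
    - [0.3,0,0,0.006,0]
    - [0.3,0,0,0.004,0]
    - [0.3,0,0,0.002,0]
    - [0.3,0,0,0.001,0]
    - [0.3,0,0,0,0]

```text
t: 12.43
tool_pos: [483.4, -89.4, 56.2]
tool_rot: [-1.659, 2.667, -0.001]
force: [-0.1, 0.4, -2.9]
opening: 61.6
grip_force: 66.0
```

Emit:
apply_moves:
  targets:
    - [0.3,0,0,0.001,0]
    - [0.3,0,0,0.0005,0]
    - [0.3,0,0,0,0]

```text
t: 12.68
tool_pos: [483.2, -89.5, 54.6]
tool_rot: [-1.659, 2.667, -0.001]
force: [-0.6, -0.2, -2.5]
opening: 61.5
grip_force: 66.0
```

Emit:
apply_moves:
  targets:
    - [0.3,0,0,0.001,0]
    - [0.3,0,0,0.0005,0]
    - [0.3,0,0,0,0]

```text
t: 12.93
tool_pos: [483.2, -89.5, 53.6]
tool_rot: [-1.659, 2.667, -0.001]
force: [-2.5, 0.9, 4.1]
opening: 61.5
grip_force: 66.2
```

Emit:
apply_moves:
  targets:
    - [0.9,0,0,0,0]
    - [0.9,0,0,0,0]
    - [0.9,0,0,0,0]
    - [0.9,0,0,0,0]
    - [0.9,0,0,-0.005,0]
    - [0.9,0,0,-0.015,0]
    - [0.9,0,0,-0.025,0]
    - [0.9,0,0,-0.025,0]
    - [0.9,0,0,-0.025,0]
    - [0.9,0,0,-0.025,0]
    - [0.9,0,0,-0.025,0]
    - [0.9,0,0,-0.01,0]

```text
t: 13.93
tool_pos: [484.4, -89.9, 211.8]
tool_rot: [-1.658, 2.664, -0.006]
force: [1.1, -0.2, 0.3]
opening: 76.9
grip_force: 0.0
```

Emit:
apply_moves:
  targets:
    - [0.85,0,0,0,7]
    - [0.85,0,0,0,7]
    - [0.85,0,0,0,7]
    - [0.85,0,0,0,7]
    - [0.85,0,0,0,7]
    - [0.85,0,0,0,7]
    - [0.85,0,0,0,7]
    - [0.85,0,0,0,7]
    - [0.85,0,0,0,7]
    - [0.85,0,0,0,7]
    - [0.85,0,0,0,7]
    - [0.85,0,0,0,7]

```text
t: 14.93
tool_pos: [482.8, -89.4, 208.1]
tool_rot: [0.561, 3.091, 0.0]
force: [-0.6, -0.3, -0.0]
opening: 72.4
grip_force: 0.0
```

Emit:
apply_moves:
  targets:
    - [0.85,0,0,0,6]
    - [0.85,0,0,0,0]
    - [0.85,0,0,0,0]

```text
t: 15.18
tool_pos: [482.8, -89.4, 208.0]
tool_rot: [0.708, 3.06, 0.0]
force: [-0.7, -0.0, 0.2]
opening: 72.5
grip_force: 0.0
```

```bash
python3 - <<'E'
from h import *
go((388.8,212.4))
E
```

```text
t15.18 pos [482.8 -89.4 208. ] tilt z [ 0.  0. -1.] head y 63.9 j [-0.31  0.22 -0.2   1.15  0.    0.14] open 72.5 grip 0.0 F [-0.7 -0.   0.2] SHIFT mm [217.1 229.8  -0. ]
```

316 mm in 12 rows.

Emit:
apply_moves:
  targets:
    - [0.85,0.01,0.0105,0,0]
    - [0.85,0.02,0.021,0,0]
    - [0.85,0.02,0.021,0,0]
    - [0.85,0.02,0.021,0,0]
    - [0.85,0.02,0.021,0,0]
    - [0.85,0.02,0.021,0,0]
    - [0.85,0.02,0.021,0,0]
    - [0.85,0.02,0.021,0,0]
    - [0.85,0.02,0.021,0,0]
    - [0.85,0.02,0.021,0,0]
    - [0.85,0.02,0.021,0,0]
    - [0.85,0.007,0.0093,0,0]

```text
t: 16.18
tool_pos: [387.6, 215.7, 208.0]
tool_rot: [-0.704, -3.061, -0.002]
force: [-0.1, -0.6, -0.5]
opening: 72.5
grip_force: 0.0
```

```bash
python3 - <<'E'
from h import *
for i in range(2):
  p,d=ctrl.snapshot("wrist")
W=cloud(ctrl.camera_model("wrist"),d); m=((W[...,2]>76)&(W[...,2]<100)&(d>0)&(W[...,1]>110)).astype(np.uint8)
k,L,s,c=cv2.connectedComponentsWithStats(m)
for i in range(1,k):
    if s[i,4]>150: print(s[i],ring(W[L==i]))
go((388.8,212.4))
cv2.imwrite("pics/w3.png",p[:,:,::-1])
E
```

```text
[ 255  189   40   39 1233] ((388.3950500488281, 210.8237762451172), 17.059579849243164)
[ 338  225   66   61 2625] ((465.259765625, 268.2347412109375), 29.212812423706055)
[434 287  70  35 797] ((541.73291015625, 328.2030029296875), 26.748157501220703)
[235 291  37  35 993] ((465.6153869628906, 150.80856323242188), 17.194536209106445)
t16.28 pos [388.5 214.6 207.9] tilt z [-0.     0.001 -1.   ] head y 64.1 j [ 0.36  0.12 -0.32  1.13  0.    0.81] open 72.5 grip 0.0 F [ 0.1 -0.2  0.2] SHIFT mm [-1.3 -1.9 -0. ]
```

View pics/w3.png

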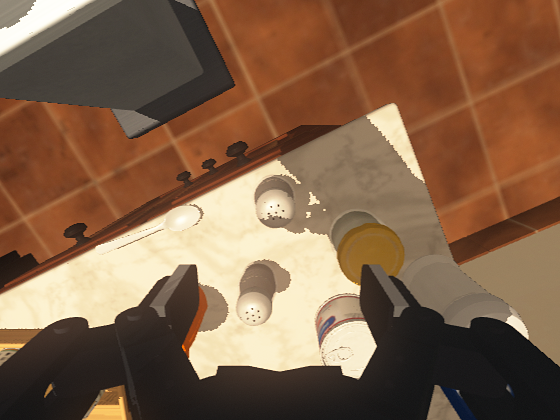

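Shaker B is at (275,205) in the wrist view, position (388.6, 211.6). The spoon (183,217) and yellow jar (370,255) are clear of the fingers.

Emit:
apply_moves:
  targets:
    - [0.85,-0.001,-0.003,0.015,0]
    - [0.85,0,0,0.025,0]
    - [0.85,0,0,0.025,0]
    - [0.85,0,0,0.025,0]
    - [0.85,0,0,0.025,0]
    - [0.85,0,0,0.025,0]
    - [0.85,0,0,0.018,0]
    - [0.85,0,0,0.012,0]
    - [0.85,0,0,0.006,0]
    - [0.3,0,0,0,0]
    - [0.3,0,0,0,0]
    - [0.3,0,0,0,0]
  force: 40

```text
t: 17.28
tool_pos: [390.3, 209.6, 32.9]
tool_rot: [0.712, 3.058, 0.001]
force: [-2.1, -2.5, 9.6]
opening: 38.9
grip_force: 39.3
```

Emit:
apply_moves:
  targets:
    - [0.3,0,0,0,0]
    - [0.3,0,0,0,0]
    - [0.3,0,0,0,0]

```text
t: 17.53
tool_pos: [390.3, 209.7, 33.0]
tool_rot: [0.712, 3.058, 0.001]
force: [-1.7, -0.1, 6.3]
opening: 38.7
grip_force: 40.4
```

Emit:
apply_moves:
  targets:
    - [0.3,0,0,-0.005,0]
    - [0.3,0,0,-0.015,0]
    - [0.3,0,0,-0.02,0]
    - [0.3,0,0,-0.025,0]
    - [0.3,0,0,-0.025,0]
    - [0.3,0,0,-0.025,0]
    - [0.3,0,0,-0.015,0]
    - [0.3,0,0,0,0]

```text
t: 18.2
tool_pos: [391.9, 210.6, 165.7]
tool_rot: [0.711, 3.054, 0.007]
force: [0.1, -0.6, -0.7]
opening: 38.5
grip_force: 39.9
```

```bash
python3 - <<'E'
from h import *
go(cad(-40,-44))
p,d=ctrl.snapshot("side"); cv2.imwrite("pics/side3.png",cv2.resize(p[60:260,170:400,::-1],(690,600)))
E
```

```text
t18.20 pos [391.9 210.6 165.7] tilt z [ 0.007  0.003 -1.   ] head y 63.8 j [ 0.35  0.14 -0.4   1.01  0.    0.81] open 38.5 grip 39.9 F [ 0.1 -0.6 -0.7] SHIFT mm [-2.907e+02 -3.086e+02 -3.000e-01]
```

View pics/side3.png

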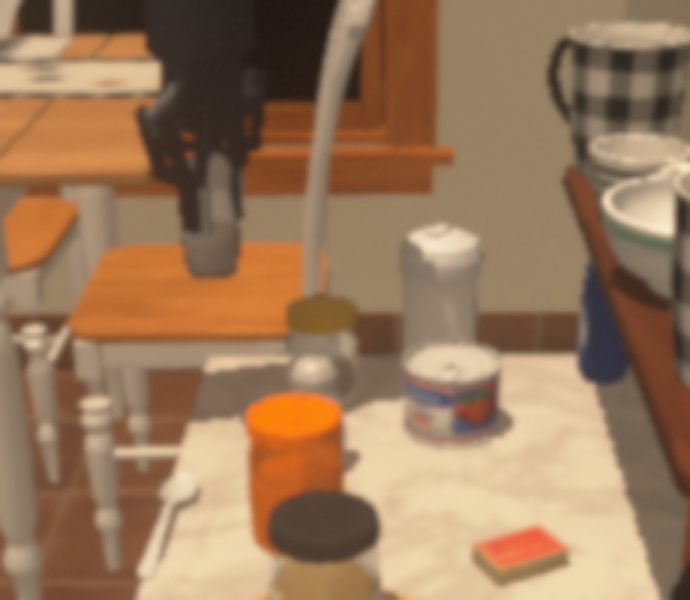

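The shaker hangs upright in the grip at (210,230). I'll carry it to the caddy.

Emit:
apply_moves:
  targets:
    - [0.3,-0.01,-0.0106,0,0]
    - [0.3,-0.018,-0.0191,0,0]
    - [0.3,-0.018,-0.0191,0,0]
    - [0.3,-0.018,-0.0191,0,0]
    - [0.3,-0.018,-0.0191,0,0]
    - [0.3,-0.018,-0.0191,0,0]
    - [0.3,-0.018,-0.0191,0,0]
    - [0.3,-0.018,-0.0191,0,0]
    - [0.3,-0.018,-0.0191,0,0]
    - [0.3,-0.018,-0.0191,0,0]
    - [0.3,-0.018,-0.0191,0,0]
    - [0.3,-0.018,-0.0191,0,0]

```text
t: 19.25
tool_pos: [477.5, -81.4, 160.1]
tool_rot: [-0.712, -3.057, -0.001]
force: [0.5, 0.9, -0.6]
opening: 39.0
grip_force: 39.9
```

Emit:
apply_moves:
  targets:
    - [0.3,-0.018,-0.0191,0,0]
    - [0.3,-0.018,-0.0191,0,0]
    - [0.3,-0.018,-0.0191,0,0]
    - [0.3,-0.018,-0.0191,0,0]
    - [0.3,-0.01,-0.0106,0,0]
    - [0.3,0,0,0,0]
    - [0.3,0,0,0,0]

```text
t: 19.83
tool_pos: [512.8, -194.3, 160.6]
tool_rot: [-0.714, -3.057, -0.002]
force: [0.1, -1.2, -0.7]
opening: 38.5
grip_force: 39.9
```

```bash
python3 - <<'E'
from h import *
go(cad(-40,-44))
E
```

```text
t19.83 pos [ 512.8 -194.3  160.6] tilt z [-0.002  0.002 -1.   ] head y 63.7 j [-0.48  0.36 -0.14  1.08  0.   -0.02] open 38.5 grip 39.9 F [ 0.1 -1.2 -0.7] SHIFT mm [-3.4  1.3 -0. ]
```

Emit:
apply_moves:
  targets:
    - [0.3,-0.005,0.001,0.01,0]
    - [0.3,0,0,0.02,0]
    - [0.3,0,0,0.02,0]
    - [0.3,0,0,0.02,0]
    - [0.3,0,0,0.018,0]
    - [0.3,0,0,0.014,0]
    - [0.3,0,0,0.008,0]
    - [0.3,0,0,0.005,0]
    - [0.3,0,0,0.003,0]
    - [0.3,0,0,0,0]
    - [0.3,0,0,0,0]

```text
t: 20.75
tool_pos: [518.9, -195.9, 44.4]
tool_rot: [0.712, 3.059, -0.0]
force: [0.1, -0.9, -1.3]
opening: 38.2
grip_force: 39.9
```

Emit:
apply_moves:
  targets:
    - [0.3,0,0,0.001,0]
    - [0.3,0,0,0.001,0]
    - [0.3,0,0,0,0]

```text
t: 21.0
tool_pos: [518.7, -196.2, 42.1]
tool_rot: [0.713, 3.059, -0.0]
force: [-0.1, -0.3, -1.0]
opening: 38.1
grip_force: 39.9
```

Emit:
apply_moves:
  targets:
    - [0.3,0,0,0.001,0]
    - [0.3,0,0,0.001,0]
    - [0.3,0,0,0,0]
    - [0.3,0,0,0,0]

```text
t: 21.33
tool_pos: [518.3, -196.0, 39.7]
tool_rot: [-0.713, -3.059, -0.0]
force: [0.3, -0.2, -0.5]
opening: 38.4
grip_force: 39.9
```

Emit:
apply_moves:
  targets:
    - [0.3,0,0,0.0007,0]
    - [0.3,0,0,0,0]
    - [0.3,0,0,0,0]

```text
t: 21.58
tool_pos: [518.5, -196.0, 39.1]
tool_rot: [0.713, 3.059, 0.0]
force: [-0.3, 0.0, 0.1]
opening: 38.6
grip_force: 40.0
```

Emit:
apply_moves:
  targets:
    - [0.3,0,0,0.0008,0]
    - [0.3,0,0,0,0]
    - [0.3,0,0,0,0]

```text
t: 21.83
tool_pos: [518.7, -196.1, 39.1]
tool_rot: [0.712, 3.059, -0.0]
force: [-1.5, 0.9, 5.7]
opening: 38.2
grip_force: 40.8
```

Emit:
apply_moves:
  targets:
    - [0.72,0,0,0,0]
    - [0.72,0,0,0,0]
    - [0.72,0,0,0,0]
    - [0.72,0,0,0,0]
    - [0.72,0,0,-0.005,0]
    - [0.72,0,0,-0.015,0]
    - [0.72,0,0,-0.025,0]
    - [0.72,0,0,-0.025,0]
    - [0.72,0,0,-0.025,0]
    - [0.72,0,0,-0.025,0]
    - [0.72,0,0,-0.025,0]
    - [0.72,0,0,-0.02,0]

```text
t: 22.83
tool_pos: [518.7, -196.1, 205.7]
tool_rot: [0.712, 3.058, -0.001]
force: [0.1, 0.1, 0.8]
opening: 61.6
grip_force: 0.0
```

Emit:
apply_moves:
  targets:
    - [0.85,0,0,0,7]
    - [0.85,0,0,0,7]
    - [0.85,0,0,0,7]
    - [0.85,0,0,0,7]
    - [0.85,0,0,0,7]
    - [0.85,0,0,0,7]
    - [0.85,0,0,0,0]
    - [0.85,0,0,0,0]

```text
t: 23.5
tool_pos: [518.3, -195.9, 203.5]
tool_rot: [1.758, 2.604, 0.0]
force: [0.0, 0.4, -0.8]
opening: 72.7
grip_force: 0.0
```

```bash
python3 - <<'E'
from h import *
go((465.7,151.8))
E
```

```text
t23.50 pos [ 518.3 -195.9  203.5] tilt z [ 0.  0. -1.] head y 22.0 j [-0.48  0.34 -0.04  1.19  0.    0.71] open 72.7 grip 0.0 F [ 0.   0.4 -0.8] SHIFT mm [342.2  81.2   0. ]
```

Emit:
apply_moves:
  targets:
    - [0.85,0.016,0.0038,0,0]
    - [0.85,0.032,0.0076,0,0]
    - [0.85,0.032,0.0076,0,0]
    - [0.85,0.032,0.0076,0,0]
    - [0.85,0.032,0.0076,0,0]
    - [0.85,0.032,0.0076,0,0]
    - [0.85,0.032,0.0076,0,0]
    - [0.85,0.032,0.0076,0,0]
    - [0.85,0.032,0.0076,0,0]
    - [0.85,0.032,0.0076,0,0]
    - [0.85,0.025,0.006,0,0]
    - [0.85,0.0132,0.003,0,0]

```text
t: 24.5
tool_pos: [465.3, 155.3, 203.4]
tool_rot: [-1.754, -2.605, -0.002]
force: [1.1, 0.6, 1.1]
opening: 72.6
grip_force: 0.0
```

```bash
python3 - <<'E'
from h import *
for i in range(2):
  p,d=ctrl.snapshot("top")
W=cloud(ctrl.camera_model("top"),d)
P=W[(W[...,2]>70)&(W[...,2]<110)&(W[...,1]<-60)&(W[...,0]>420)&(W[...,0]<600)&(d>0)]
C=(P[:,:2]-R0)@RC
for nm,k in dict(jar=(C[:,0]>0)&(C[:,1]>0)&(P[:,2]>92),B=(C[:,1]<-15)&(P[:,2]>80)).items():
    if k.sum()>20: print(nm,k.sum(),np.median(P[k,2]),ring(C[k]))
go((465.7,151.8))
E
```

```text
jar 929 99.49529741095057 ((43.31158447265625, 31.820669174194336), 31.595352172851562)
B 282 91.66018641035168 ((-37.14053726196289, -43.569881439208984), 17.275836944580078)
t24.60 pos [465.6 154.5 203.4] tilt z [-0.     0.001 -1.   ] head y 22.1 j [ 0.19  0.22 -0.21  1.14  0.    1.37] open 72.8 grip 0.0 F [ 0.5  0.1 -0. ] SHIFT mm [-2.5 -0.9 -0. ]
```

Jar and B sit well at (43, 32) and (-37, -44). I'll pick up shaker A.

Emit:
apply_moves:
  targets:
    - [0.85,-0.0025,-0.001,0.015,0]
    - [0.85,0,0,0.025,0]
    - [0.85,0,0,0.025,0]
    - [0.85,0,0,0.025,0]
    - [0.85,0,0,0.025,0]
    - [0.85,0,0,0.025,0]
    - [0.85,0,0,0.017,0]
    - [0.85,0,0,0.009,0]
    - [0.85,0,0,0.004,0]
    - [0.3,0,0,0,0]
    - [0.3,0,0,0,0]
    - [0.3,0,0,0,0]

```text
t: 25.6
tool_pos: [468.1, 149.4, 34.7]
tool_rot: [1.761, 2.6, 0.003]
force: [-4.1, -1.1, 20.4]
opening: 37.4
grip_force: 41.0
```

Emit:
apply_moves:
  targets:
    - [0.3,0,0,0,0]
    - [0.3,0,0,0,0]
    - [0.3,0,0,0,0]

```text
t: 25.85
tool_pos: [468.0, 149.3, 34.9]
tool_rot: [1.76, 2.6, 0.003]
force: [-2.2, -1.3, 6.4]
opening: 37.1
grip_force: 39.8
```

Emit:
apply_moves:
  targets:
    - [0.3,0,0,-0.005,0]
    - [0.3,0,0,-0.015,0]
    - [0.3,0,0,-0.02,-7]
    - [0.3,0,0,-0.025,-7]
    - [0.3,0,0,-0.025,-7]
    - [0.3,0,0,-0.025,-7]
    - [0.3,0,0,-0.015,-7]
    - [0.3,0,0,0,-7]
    - [0.3,0,0,0,0]
    - [0.3,0,0,0,0]

```text
t: 26.68
tool_pos: [466.9, 149.3, 163.7]
tool_rot: [0.717, 3.058, 0.001]
force: [0.5, -0.0, -1.1]
opening: 36.7
grip_force: 40.0
```

```bash
python3 - <<'E'
from h import *
go(cad(40,-47))
E
```

```text
t26.68 pos [466.9 149.3 163.7] tilt z [ 0.001  0.    -1.   ] head y 63.6 j [ 0.18  0.24 -0.29  1.04  0.    0.64] open 36.7 grip 40.0 F [ 0.5 -0.  -1.1] SHIFT mm [-199.6 -206.1   -0. ]
```

Emit:
apply_moves:
  targets:
    - [0.3,-0.009,-0.0094,0,0]
    - [0.3,-0.0182,-0.0187,0,0]
    - [0.3,-0.0182,-0.0187,0,0]
    - [0.3,-0.0182,-0.0187,0,0]
    - [0.3,-0.0182,-0.0187,0,0]
    - [0.3,-0.0182,-0.0187,0,0]
    - [0.3,-0.0182,-0.0187,0,0]
    - [0.3,-0.0182,-0.0187,0,0]
    - [0.3,-0.0182,-0.0187,0,0]
    - [0.3,-0.0182,-0.0187,0,0]
    - [0.3,-0.0182,-0.0187,0,0]
    - [0.3,-0.009,-0.0094,0,0]

```text
t: 27.68
tool_pos: [555.5, -126.3, 162.3]
tool_rot: [-0.72, -3.057, 0.001]
force: [0.3, -0.4, -1.4]
opening: 37.0
grip_force: 40.0
```

Emit:
apply_moves:
  targets:
    - [0.3,0,0,0,0]
    - [0.3,0,0,0,0]
    - [0.3,0,0,0,0]

```text
t: 27.93
tool_pos: [554.5, -122.6, 162.8]
tool_rot: [-0.712, -3.058, -0.002]
force: [-0.6, 0.5, -0.5]
opening: 36.9
grip_force: 40.0
```

```bash
python3 - <<'E'
from h import *
go(cad(40,-47))
p,d=ctrl.snapshot("side"); cv2.imwrite("pics/side4.png",cv2.resize(p[130:350,170:420,::-1],(680,600)))
E
```

```text
t27.93 pos [ 554.5 -122.6  162.8] tilt z [-0.002  0.001 -1.   ] head y 63.8 j [-0.33  0.39 -0.08  1.1   0.    0.13] open 36.9 grip 40.0 F [-0.6  0.5 -0.5] SHIFT mm [-0.3 -1.5 -0. ]
```

View pics/side4.png

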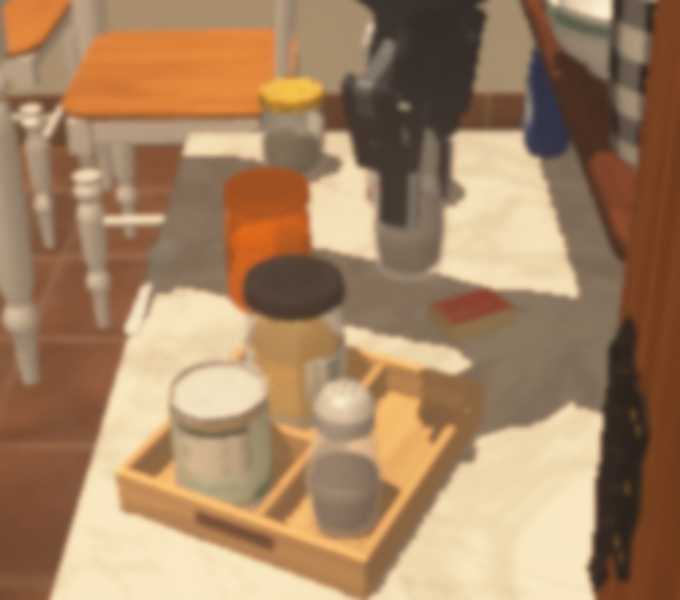

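Tin, jar and shaker B stand upright, and A hangs upright at (408,235). I'll lower it.

Emit:
apply_moves:
  targets:
    - [0.3,0,-0.001,0.01,0]
    - [0.3,0,0,0.02,0]
    - [0.3,0,0,0.02,0]
    - [0.3,0,0,0.02,0]
    - [0.3,0,0,0.018,0]
    - [0.3,0,0,0.014,0]
    - [0.3,0,0,0.008,0]
    - [0.3,0,0,0.005,0]
    - [0.3,0,0,0.003,0]
    - [0.3,0,0,0,0]
    - [0.3,0,0,0,0]

```text
t: 28.9
tool_pos: [555.5, -124.7, 46.0]
tool_rot: [0.712, 3.059, -0.0]
force: [-0.4, 0.3, -0.8]
opening: 37.0
grip_force: 40.0
```

Emit:
apply_moves:
  targets:
    - [0.3,0,0,0.001,0]
    - [0.3,0,0,0.001,0]
    - [0.3,0,0,0,0]
    - [0.3,0,0,0,0]

```text
t: 29.23
tool_pos: [555.1, -124.8, 43.5]
tool_rot: [0.713, 3.059, 0.0]
force: [0.3, -0.0, -1.1]
opening: 36.7
grip_force: 40.0
```

Emit:
apply_moves:
  targets:
    - [0.3,0,0,0.001,0]
    - [0.3,0,0,0,0]
    - [0.3,0,0,0,0]

```text
t: 29.48
tool_pos: [554.8, -124.6, 42.2]
tool_rot: [-0.713, -3.06, -0.0]
force: [0.8, -0.6, -2.1]
opening: 37.2
grip_force: 40.0
```

Emit:
apply_moves:
  targets:
    - [0.3,0,0,0.001,0]
    - [0.3,0,0,0,0]
    - [0.3,0,0,0,0]

```text
t: 29.73
tool_pos: [554.8, -124.6, 41.2]
tool_rot: [-0.713, -3.059, -0.0]
force: [0.3, -0.4, -1.1]
opening: 36.7
grip_force: 40.0
```

Emit:
apply_moves:
  targets:
    - [0.3,0,0,0.0007,0]
    - [0.3,0,0,0,0]
    - [0.3,0,0,0,0]

```text
t: 29.98
tool_pos: [555.0, -124.7, 41.0]
tool_rot: [0.713, 3.059, -0.0]
force: [-0.7, 0.1, 2.7]
opening: 37.0
grip_force: 40.6
```

Contact. I'll release, lift and move back.

Emit:
apply_moves:
  targets:
    - [0.7,0,0,0,0]
    - [0.7,0,0,0,0]
    - [0.7,0,0,0,0]
    - [0.7,0,0,0,0]
    - [0.7,0,0,-0.005,0]
    - [0.7,0,0,-0.015,0]
    - [0.7,0,0,-0.025,0]
    - [0.7,0,0,-0.025,0]
    - [0.7,0,0,-0.025,0]
    - [0.7,0,0,-0.025,0]
    - [0.7,0,0,-0.025,0]
    - [0.7,0,0,-0.02,0]

```text
t: 30.98
tool_pos: [555.3, -124.8, 208.1]
tool_rot: [0.712, 3.058, -0.0]
force: [0.5, 0.1, 0.3]
opening: 59.6
grip_force: 0.0
```

Emit:
apply_moves:
  targets:
    - [0.7,0.015,0.015,0,0]
    - [0.7,0.025,0.025,0,0]
    - [0.7,0.025,0.025,0,0]
    - [0.7,0.025,0.025,0,0]
    - [0.7,0.025,0.025,0,0]
    - [0.7,0.025,0.025,0,0]
    - [0.7,0.025,0.025,0,0]
    - [0.7,0.015,0.015,0,0]
    - [0.7,0,0,0,0]
    - [0.7,0,0,0,0]
    - [0.7,0,0,0,0]

```text
t: 31.9
tool_pos: [473.3, 115.9, 205.9]
tool_rot: [0.713, 3.059, -0.0]
force: [0.1, 0.6, 0.1]
opening: 59.7
grip_force: 0.0
```

```bash
python3 - <<'E'
from h import *
p,d=ctrl.snapshot("top"); cv2.imwrite("pics/top5.png",p[:,:,::-1])
W=cloud(ctrl.camera_model("top"),d)
P=W[(W[...,2]>65)&(W[...,2]<110)&(W[...,1]<-60)&(W[...,0]>420)&(W[...,0]<600)&(d>0)]
C=(P[:,:2]-R0)@RC
for nm,k in dict(jar=(C[:,0]>0)&(C[:,1]>0)&(P[:,2]>92),tin=(C[:,0]<0)&(C[:,1]>0)&(P[:,2]>68),B=(C[:,0]<0)&(C[:,1]<-15)&(P[:,2]>80),A=(C[:,0]>0)&(C[:,1]<-15)&(P[:,2]>80)).items():
    if k.sum()>20: print(nm,k.sum(),np.median(P[k,2]).round(1),ring(C[k]))
for nm,(x,y,h) in dict(sug=(562,328,121),yel=(466,270,80),sq=(569,218,55)).items():
    k=(abs(W[...,2]-h)<7)&(np.hypot(W[...,0]-x,W[...,1]-y)<45)
    if k.sum()>20: print(nm,k.sum(),ring(W[k]))
go((0,0))
q,_=ctrl.snapshot("side"); cv2.imwrite("pics/side5.png",q[:,:,::-1])
E
```

```text
jar 923 99.5 ((43.41718673706055, 31.75925064086914), 31.78105926513672)
tin 785 75.3 ((-46.96782302856445, 30.906538009643555), 29.054363250732422)
B 282 91.8 ((-37.542213439941406, -43.60597610473633), 17.37892723083496)
A 272 91.3 ((39.952491760253906, -44.280494689941406), 17.19392967224121)
sug 205 ((557.3267211914062, 340.9952392578125), 26.48134994506836)
t31.95 pos [473.4 115.5 205.8] tilt z [ 0.001 -0.    -1.   ] head y 63.7 j [ 0.11  0.21 -0.22  1.14 -0.    0.57] open 59.7 grip 0.0 F [0.4 0.4 0.5] SHIFT mm [ 3.733e+02 -3.133e+02 -2.000e-01]
```

View pics/side5.png

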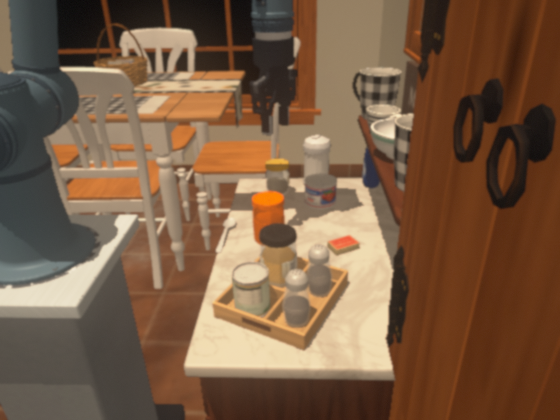

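All four items stand upright in their cells: tin (250,287), jar (278,255), shakers (296,297) and (318,268). The sugar shaker, squat tin and yellow jar stand where they were, the arm is clear, so I'm handing in.

```bash
python3 -c "
from bench import ctrl
print(ctrl.finish_job())"
```

```text
the job is handed in; nothing more can be done
None
```

The caddy is packed and handed in at about 32 s of the 102 s limit: jar, slim tin and both shakers stand upright within tolerance in their cells, and the squat tin, shorter jar and sugar shaker look unmoved in the last side view; the hand-in returned no verdict.

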